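# Seat the firn sample cell and draw its piston half-way

### The job

Pick up the aluminium sample cell with its piston rod and lower it, without dropping it, into the pocket of the blue test stand so that it sits flat and fully home, and let go of it. Then grip the orange cap and draw the rod straight up out of the bore by 30 mm, until the line between its white and black halves is level with the top of the cell, without overshooting and without lifting the cell out of its seat; finish still holding the rod there, upright and still. Leave the jar, the brush and the yellow meter where they are.

Things in the scene. Friction and masses are not known exactly. Their poses are not given: they have to be found in the camera images.
- cell_mid (a point): Centre (half-way up) of the sample cell: a loose bare-aluminium block 66 mm (its x) by 50 mm (its y) by 70 mm tall, about 0.55 kg, standing upright on the table. A vertical blind bore, 25 mm across and 60 mm deep (10 mm floor), opens at the middle of its top, 35 mm above this point. The rod stands in the bore with its foot on the bore's floor. The cell may be seated either way round.
- rod_cap (a point): Centre of the orange round grip cap of the piston rod, cap 32 mm across and 34 mm high. The rod is loose, 0.1 kg, 24 mm across and runs 79 mm down from this point (62 mm of plain rod under the cap); with nothing holding it, it sinks home. Its lower 30 mm are black, the 32 mm above that white. z runs along the rod, upward. Home: cap's underside 2 mm above the cell's top, this point 54 mm above cell_mid. Drawn 30 mm: 84 mm above cell_mid.
- pocket (a point): Centre of the floor of the pocket in the fixed blue test stand (base 130 mm along x by 110 mm along y by 24 mm high, a short brass nipple on its +x side). The pocket is 68 mm (x) by 52 mm (y) and 14 mm deep with bevelled edges; its floor lies 10 mm above the table. The seated cell's long side lies along this x, and cell_mid is then 35 mm above this point.
- jar_mid (a point): Bystander: a small loose jar with a blue lid, 52 mm across, 65 mm high; point at half its height. Leave alone.
- brush_grip (a point): Bystander: a loose hand brush lying flat, 160 mm long; point on its handle. Leave alone.
- meter_mid (a point): Bystander: a loose yellow hand meter lying flat, 50 x 90 x 24 mm; point at its centre. Leave alone.
Mind the look-alikes: they are no part of the job. Of the things like the part that bears cell_mid, leave any that is red; of the rest the smaller one is meant.

How it is judged:
On the way, in this order (a step that is already met when the one before it is completed fails the run):
1. the cell sits fully home in the pocket, let go, with the rod still in its bore (z of cell_mid in the frame of pocket below 0.0375 m and horizontal distance between cell_mid and pocket below 0.004 m and angle between the x axis of cell_mid and the x axis of pocket, either way round below 0.06 rad and angle between cell_mid's own z axis and vertical below 0.03 rad and z of rod_cap in the frame of cell_mid below 0.062 m and contact force between the fingers and cell below 0.3 N), for 0.2 s.
2. the rod is drawn half-way and held there, the cell still seated (z of rod_cap in the frame of cell_mid between 0.078 and 0.09 m and z of cell_mid in the frame of pocket below 0.0375 m and contact force between the fingers and rod above 1 N), for 0.3 s.
At the end, for the whole second after the job is handed in: The rod is held by the fingers, drawn 30 mm (within 6 mm) out of the bore, in line with it within 0.06 rad and still; the cell is untouched by the robot and rests on the pocket floor (within 2.5 mm of fully home, 4 mm of centre, 0.06 rad of square, 0.03 rad of upright) (all of step 2 and angle between the z axis of rod_cap and the z axis of cell_mid, either way round below 0.06 rad and contact force between the arm and cell below 0.3 N and linear speed of rod below 0.01 m/s and horizontal distance between cell_mid and pocket below 0.004 m and angle between the x axis of cell_mid and the x axis of pocket, either way round below 0.06 rad and angle between cell_mid's own z axis and vertical below 0.03 rad and contact force between cell and stand above 1 N); the arm keeps its last pose, push and grip.
It fails at once if the cell is dropped into the pocket (horizontal distance between cell_mid and pocket below 0.02 m and z of cell_mid in the frame of pocket between 0.036 and 0.08 m and linear speed of cell above 0.4 m/s).
It fails at once if the rod is drawn far past the mark (over 42 mm) (z of rod_cap in the frame of cell_mid above 0.096 m).
It fails at once if a bystander is moved by more than 20 mm (distance of any of jar_mid, brush_grip, meter_mid from where it was at the start of the episode above 0.02 m).
It also fails if it takes over 58 s, if anything falls off the work surface, if the arm or the gripper's body presses on something with over 40 N, if the wrist force passes 120 N, or if a joint passes its speed limit or range.

### The arm

A 6-joint arm with a two-finger parallel gripper is mounted at the origin on the work surface. World frame = base frame: x ahead of the robot, y to its left, z up, the work surface at z = 0. Lengths are in m, angles in rad, forces in N, time in s.
With the tool pointing down it reaches from about 0.4 to 0.825 m from the base axis. Payload 7 kg.
Tool frame: the origin (TCP) lies between the finger pads; the fingertips stand 17 mm ahead of it and the grasp point (between the pads) lies 2 mm behind it; x points along the fingers, z is the direction in which the jaws open and shut, and the axes are right-handed (so a half turn about x gives the same grasp; the last joint's range is limited). The gripper opens to 88 mm and grips with 3 to 60 N. Pads are 19 mm wide; open, the fingers measure 130 mm over their backs; the gripper's body (78 mm by 193 mm) begins 47 mm behind the grasp point.
Start: joints at [1.446, 0.359, 0.012, 0, -1.224, -0.288], TCP at [0.271, 0.618, 0.244] pointing down, gripper open.
Joint ranges: [-3.07, 3.07], [-1.43, 2.12], [-1.02, 1.25], [-3.03, 1.67], [-3.05, -0], [-3.03, 3.03]. Speed limits (rad/s): [2.39, 2.39, 3.01, 3.14, 3.14, 3.14].

### API

Orientations are given as [roll, pitch, yaw] about the fixed x, y, z axes, in that order (R = Rz(yaw) Ry(pitch) Rx(roll)).
In Python, from station import * gives the robot as it stands.
- The arm moves only by the tool step_arm, never from a script. Its argument "deltas" is a list of rows, each a list of 5 numbers: the shift along the tool's x, y, z in cm, then the turn about the tool's x in degrees, then the closure, from 0 (fully open) to 1 (shut). In form: [[dx, dy, dz, roll, fingers], ...]. A call has exactly 10 rows; each row is the pose to reach, as a shift and turn from the pose commanded when the call began, along the tool's axes at that moment; what a row does not reach only later rows make up. A row lasts 1/12 s, in which the tool goes at most 41.7 mm and 7.16 degrees, less where a joint would pass 70% of its speed; a pose out of reach is approached as far as the arm can. A call with a gripper value outside its range is refused whole. The fingers move at their own pace and stop on an object; "squeeze" is the grip in N (left out, the last holds). Time passes only in rows, so rows that repeat a pose let the fingers close, or fill a call up. It gives the time, the measured TCP pose, the force and the opening at its end, in the units of the state.
- get_state(): the state, without advancing time (a new reading comes with each control period).
- grab_frame(name): name is "scene" or "top" or "wrist"; returns a dict with "pixels" (420x560x3 uint8, red, green, blue), "range_z" (420x560 float32, m along the optical axis (not along the pixel's ray), 0 where there is no reading), "fx", "fy", "cx", "cy" (pixels), "k1" (the pictures are not rectified: a ray, as slopes to the right and down, at radius r is drawn at 1 + k1 r^2 times it, then the intrinsics apply), "view" (4x4, takes a point from world to camera coordinates); the wrist camera has in their place "hand_eye" (4x4, takes a point from camera to tool coordinates, whose origin is the TCP and whose axes are the tool frame's). Camera axes: x right, y down, z forward; pixel columns grow to the right and rows downward; lengths in m; the calibration is good to about 2 mm. A picture is of the moment at which its call begins: read the wrist's pose just before it.
- job_done(): hands the job in, once; it reports no verdict.
Trained networks look in the newest picture that a camera, given by its name, has taken for a name from the list of things; names that differ only in an ending like _2 or _b are one class to them, and where a whole thing is asked for, a point or a joint stands for the part that bears it (a point fixed in the world has none). Each returns a list of dicts, best first, with "conf" (0 to 1); they miss things now and then, are a little off and sometimes report something else, mostly with a low value. They report only what shows in the picture. A call takes as long as a camera call. They do not tell look-alikes from the thing itself.
- boxes_of(thing, camera): "extent" ([left, top, right, bottom] in pixels, round what is visible of it).
- masks_of(thing, camera): "mask" (420x560 bool, what is visible of it) and "extent" ([left, top, right, bottom] in pixels, round what is visible of it).
The state is a dict: "t": time; "q": joint angles; "qd": joint speeds; "joint_efforts": joint torques, N m; "eef_pos": TCP position; "ee_rot": TCP orientation; "force": force on the tool from outside, world axes, zero at the start; "moment": the same for the moment, N m; "width": finger opening in m.
Only numpy, scipy, OpenCV 4.12 (cv2) and the standard library are available. Lean on these libraries where they do the work, as an engineer would, in place of code of your own. Each camera call takes 0.05 s, during which the arm holds its last target.

## Working session

There is one attempt and no reset: what is moved stays moved. The work goes in short steps, Python scripts to look and compute and a tool call to move; the robot and the scene stay as the last step left them, time stands still between calls to the robot, and variables do not carry over. Pictures are saved under pics/ and viewed, and the job is handed in when it is done.

Besides the shell and the picture viewer there is one more tool, called as name([rows], argument=value, ...), one row to a line, values as JSON. step_arm: Moves the arm, as the interface text tells. Its arguments: {"type":"object","properties":{"deltas":{"type":"array"},"squeeze":{"type":"number"}},"required":["deltas"]}

```bash
ls; mkdir -p pics
cat > h.py <<'E'
import numpy as np, cv2, pickle
from station import *
from scipy.spatial.transform import Rotation as R
def save(f,n): cv2.imwrite('pics/'+n+'.png', cv2.cvtColor(f['pixels'],cv2.COLOR_RGB2BGR))
def T_tool(s):
    T=np.eye(4); T[:3,:3]=R.from_euler('xyz',s['ee_rot']).as_matrix(); T[:3,3]=s['eef_pos']; return T
def cam2world(f,s=None):
    return np.linalg.inv(f['view']) if 'view' in f else T_tool(s)@f['hand_eye']
def cloud(f,s=None):
    h,w=f['range_z'].shape
    v,u=np.mgrid[:h,:w].astype(float)
    xd=(u-f['cx'])/f['fx']; yd=(v-f['cy'])/f['fy']
    x,y=xd.copy(),yd.copy()
    for _ in range(10):
        k=1+f['k1']*(x*x+y*y); x=xd/k; y=yd/k
    z=f['range_z']; P=np.stack([x*z,y*z,z],-1)
    T=cam2world(f,s); W=P@T[:3,:3].T+T[:3,3]; W[z<=0]=np.nan
    return W
def proj(f,p,s=None):
    T=np.linalg.inv(cam2world(f,s)); c=T[:3,:3]@np.array(p)+T[:3,3]
    x,y=c[0]/c[2],c[1]/c[2]; k=1+f['k1']*(x*x+y*y)
    return f['fx']*x*k+f['cx'], f['fy']*y*k+f['cy']
E
python3 - <<'E'
from h import *
s=get_state(); print(s)
for n in ['scene','top','wrist']:
    f=grab_frame(n); save(f,n+'0'); pickle.dump((f,get_state()),open(n+'0.pkl','wb'))
    for t in ['cell_mid','rod_cap','pocket','jar_mid','brush_grip','meter_mid']:
        print(n,t,[(np.round(d['extent']).tolist(),round(d['conf'],2)) for d in boxes_of(t,n)])
E
```

```text
pics
{'t': 0.0, 'q': array([ 1.44610545e+00,  3.59368347e-01,  1.10831475e-02, -3.48076694e-04,
       -1.22410139e+00, -2.88061839e-01]), 'qd': array([ 0.00053618, -0.00105591,  0.0011648 ,  0.0010049 ,  0.00117419,
        0.00076354]), 'joint_efforts': array([ 4.37069320e-04, -5.82709622e+01,  2.93066704e+01,  6.99735850e+00,
        7.29675448e-03, -1.51614631e-04]), 'eef_pos': array([0.27062747, 0.61788044, 0.2426456 ]), 'ee_rot': array([ 0.08515689,  1.56917274, -1.89851068]), 'force': array([-0.66077783,  0.19944113, -0.03413602]), 'moment': array([ 0.03338517,  0.02393788, -0.01824172]), 'width': 0.0874268828642098}
scene cell_mid [([109.0, 266.0, 182.0, 327.0], 0.74), ([152.0, 176.0, 187.0, 232.0], 0.73), ([175.0, 229.0, 226.0, 276.0], 0.7)]
scene rod_cap [([188.0, 223.0, 208.0, 247.0], 0.96)]
scene pocket [([257.0, 112.0, 332.0, 172.0], 0.7)]
scene jar_mid [([386.0, 154.0, 429.0, 211.0], 0.74), ([338.0, 226.0, 369.0, 261.0], 0.6)]
scene brush_grip [([384.0, 154.0, 428.0, 213.0], 0.91)]
scene meter_mid []
top cell_mid [([393.0, 203.0, 468.0, 265.0], 0.74), ([317.0, 272.0, 368.0, 322.0], 0.68)]
top rod_cap [([357.0, 222.0, 378.0, 242.0], 0.71)]
top pocket [([152.0, 219.0, 217.0, 291.0], 0.64)]
top jar_mid [([247.0, 113.0, 275.0, 148.0], 0.92)]
top brush_grip [([119.0, 123.0, 200.0, 147.0], 0.75)]
top meter_mid [([348.0, 107.0, 398.0, 141.0], 0.96)]
wrist cell_mid []
wrist rod_cap []
wrist pocket []
wrist jar_mid []
wrist brush_grip []
wrist meter_mid []
```

View pics/scene0.png

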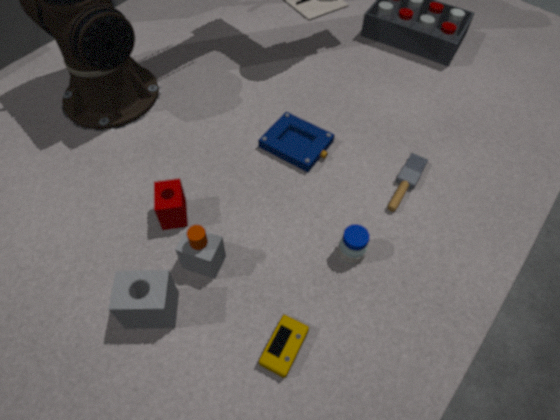

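View pics/top0.png

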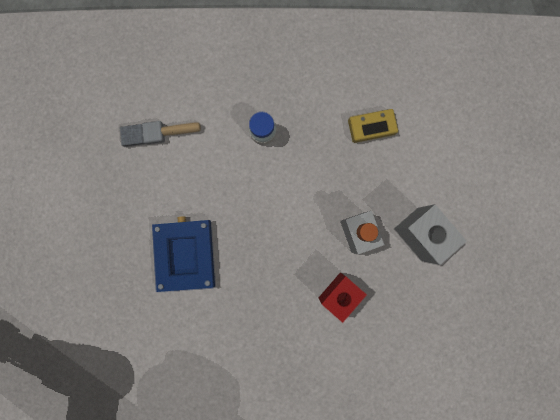

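View pics/wrist0.png

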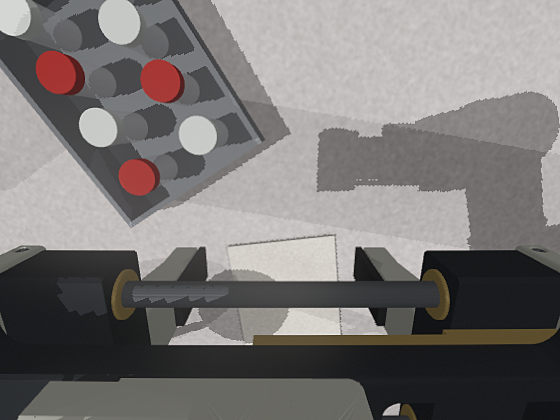

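The top view shows three possible cells:
- the red block at (343,298), ruled out by its colour
- the big grey block at (437,235), ruled out because it is the larger one
- the small grey block with the orange cap at (364,232), which is the one meant

The blue stand is at (183,256) with its nipple at (181,219). The jar is at (262,127), the brush at (160,131) and the meter at (374,125). Next I'll check the choice in a close crop and measure.

Run:
```python
from h import *
f,s=pickle.load(open('top0.pkl','rb')); W=cloud(f); px=f['pixels']
g,_=pickle.load(open('scene0.pkl','rb')); Wg=cloud(g)
a=cv2.resize(px[190:330,290:480],None,fx=4,fy=4)[:, :400*2]; 
b=cv2.resize(g['pixels'][165:335,95:240],None,fx=3.3,fy=3.3)
cv2.imwrite('pics/crop0.png',a[:560,:760,::-1]); cv2.imwrite('pics/crop1.png',b[...,::-1])
cx=np.linalg.inv(f['view'])[:3,3]; print('topcam',cx)
def rect(m,name):
    pts=W[m]; r=cv2.minAreaRect((pts[:,:2]*1000).astype(np.float32)); print(name,m.sum(),r, pts[:,2].mean().round(4))
# small cell region in top
def reg(u0,v0,u1,v1,z0,z1,W=W):
    m=np.zeros(W.shape[:2],bool); m[v0:v1,u0:u1]=1
    return m&(W[...,2]>z0)&(W[...,2]<z1)
print('table z',np.nanmedian(W[160:200,250:330,2]))
rect(reg(335,195,393,265,.06,.08),'celltop')
rect(reg(335,195,393,265,.09,.15),'cap')
rect(reg(395,190,475,275,.05,.2),'big')
rect(reg(310,260,380,330,.05,.2),'red')
rect(reg(140,200,225,300,.018,.03),'stand')
m=reg(160,225,210,285,.004,.017); rect(m,'pocketfloor')
for (u,v) in [(181,219),(157,230),(204,226),(160,287),(207,283),(183,256),(262,125),(374,125),(364,232)]:print((u,v),W[v,u].round(4))
for W_,n in((Wg,'scene'),):
    m=reg(170,215,230,280,.06,.08,W_); p=W_[m];print('scenecell',cv2.minAreaRect((p[:,:2]*1000).astype(np.float32)),p[:,2].mean())
    m=reg(170,215,230,280,.095,.13,W_); p=W_[m];print('scenecap',cv2.minAreaRect((p[:,:2]*1000).astype(np.float32)),p[:,2].max())
    m=reg(250,105,340,175,.018,.03,W_); p=W_[m];print('scenestand',cv2.minAreaRect((p[:,:2]*1000).astype(np.float32)),p[:,2].mean())
    m=reg(270,115,325,160,.004,.016,W_); p=W_[m];print('scenefloor',cv2.minAreaRect((p[:,:2]*1000).astype(np.float32)),p[:,2].mean())
    print(Wg[153,324])
```

```text
topcam [ 0.49766498 -0.03738796  0.75530499]
table z 0.0011949029527271726
celltop 756 ((502.4261169433594, -176.81402587890625), (66.31501770019531, 50.84363555908203), 19.81355857849121) 0.0707
cap 297 ((502.0093994140625, -175.9925537109375), (30.907108306884766, 30.509220123291016), 0.16460147500038147) 0.1059
big 2084 ((499.0182189941406, -300.08416748046875), (86.84852600097656, 66.50897216796875), 40.63871383666992) 0.0856
red 999 ((382.416748046875, -139.81275939941406), (50.90245819091797, 66.2777328491211), 49.087066650390625) 0.0698
stand 3008 ((458.05975341796875, 163.66864013671875), (140.43663024902344, 110.7423324584961), 5.071471214294434) 0.0252
pocketfloor 917 ((464.60943603515625, 149.87673950195312), (89.2705307006836, 81.2192153930664), 5.454782962799072) 0.0115
(181, 219) [0.5237 0.1674 0.0219]
(157, 230) [0.5018 0.2105 0.0317]
(204, 226) [0.5106 0.1209 0.0281]
(160, 287) [0.3934 0.2029 0.0277]
(207, 283) [0.4024 0.1131 0.0262]
(183, 256) [0.4519 0.1647 0.0103]
(262, 125) [0.6976 0.0103 0.0644]
(374, 125) [ 0.7113 -0.2058  0.0256]
(364, 232) [ 0.502  -0.1689  0.1054]
scenecell ((511.9384460449219, -202.7189178466797), (68.08018493652344, 103.0657730102539), 20.38620948791504) 0.06873041280299699
scenecap ((503.1794128417969, -178.43148803710938), (31.241262435913086, 31.439586639404297), 65.14298248291016) 0.10801667961588701
scenestand ((459.0194396972656, 162.24488830566406), (142.5530242919922, 115.22505950927734), 5.933041572570801) 0.023069058925296013
scenefloor ((475.19610595703125, 150.17709350585938), (110.86678314208984, 85.42570495605469), 5.659878253936768) 0.009947507196685499
[0.52626893 0.16520969 0.01869506]
```

View pics/crop0.png

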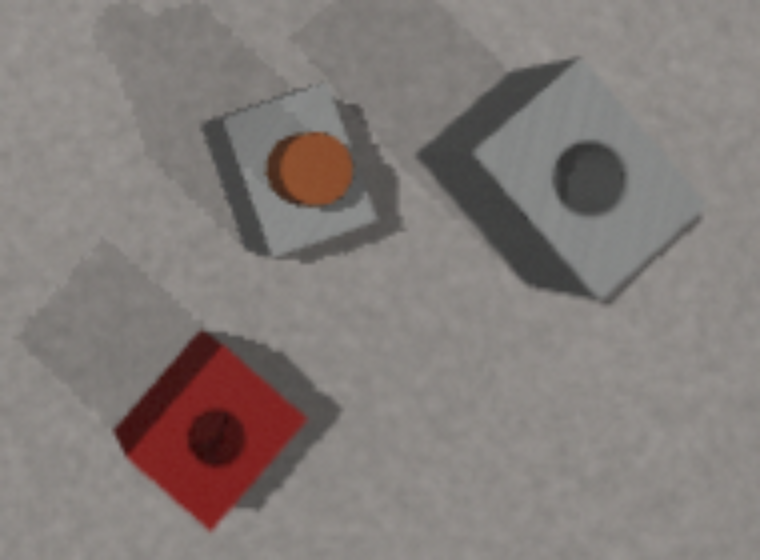

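```bash
cat >> h.py <<'E'
def plan(target, yawz, s=None, cmd=None):
    """delta (cm, deg) from measured pose to target TCP with tool x down and tool z at heading yawz (deg, mod 180)"""
    s=s or get_state(); T=T_tool(s) if cmd is None else cmd
    d=T[:3,:3].T@(np.array(target)-T[:3,3])*100
    h=np.degrees(np.arctan2(T[1,2],T[0,2]))
    # roll about tool x (down) by +a turns heading by -a
    a=-(yawz-h); a=(a+90)%180-90
    print('delta cm',d.round(2),'roll',round(a,2),'heading now',h.round(2),'tilt',np.degrees(np.arccos(-T[2,0])).round(2))
E
python3 - <<'E'
from h import *
f,s=pickle.load(open('wrist0.pkl','rb')); print(f['hand_eye'].round(4),f['fx'],f['fy'],f['cx'],f['cy'],f['k1'])
T=T_tool(s); print(T.round(3)); print(s['q'])
plan([0.502,-0.177,0.26],110)
plan([0.502,-0.177,0.26],110-180)
for p in [(0.2,0,0),(0.25,0,0),(.017,0,.04),(0.08,.0,0)]:
    c=np.linalg.inv(f['hand_eye'])@np.r_[p,1]; print(p,f['fx']*c[0]/c[2]+f['cx'],f['fy']*c[1]/c[2]+f['cy'],c.round(3))
E
```

```text
[[ 1.300e-03 -2.862e-01  9.582e-01 -1.423e-01]
 [-5.000e-04 -9.582e-01 -2.862e-01  7.830e-02]
 [ 1.000e+00 -1.000e-04 -1.400e-03  2.000e-04]
 [ 0.000e+00  0.000e+00  0.000e+00  1.000e+00]] 291.26809153095905 291.26809153095905 280.01815001759604 212.811016272468 -0.011865214213299004
[[ 0.     0.916 -0.401  0.271]
 [ 0.    -0.401 -0.916  0.618]
 [-1.     0.    -0.     0.244]
 [ 0.     0.     0.     1.   ]]
[ 1.44611005e+00  3.58557004e-01  1.19049450e-02  1.75011213e-05
 -1.22409928e+00 -2.88106044e-01]
delta cm [-1.65 53.08 63.57] roll -43.65 heading now -113.65 tilt 0.0
delta cm [-1.65 53.08 63.57] roll -43.65 heading now -113.65 tilt 0.0
(0.2, 0, 0) 280.2889553446561 193.72828072142144 [ 0.    -0.023  0.35   1.   ]
(0.25, 0, 0) 280.30525009112125 185.55729745670504 [ 0.    -0.037  0.398  1.   ]
(0.017, 0, 0.04) 346.74207864841634 261.7922413513847 [0.04  0.029 0.175 1.   ]
(0.08, 0.0, 0) 280.22278559772695 226.90902986313736 [0.    0.011 0.235 1.   ]
```

Run:
```python
from h import *
plan([0.455,0.162,0.26],95)
```

```text
delta cm [-1.64 35.18 34.41] roll -28.65 heading now -113.65 tilt 0.0
```

step_arm([
  [-0.2, 2.1, 2.1, 7, 0],
  [-0.4, 4.2, 4.1, 14, 0],
  [-0.6, 6.3, 6.2, 21, 0],
  [-0.8, 8.4, 8.2, 28, 0],
  [-1, 10.5, 10.3, 35, 0],
  [-1.2, 12.6, 12.4, 42, 0],
  [-1.4, 14.7, 14.4, 49, 0],
  [-1.6, 16.8, 16.5, 56, 0],
  [-1.6, 18.9, 18.5, 63, 0],
  [-1.6, 21, 20.6, 70, 0],
])

```text
t: 1.88
eef_pos: [0.3809, 0.3441, 0.2599]
ee_rot: [-2.044, 1.57, 1.028]
force: [0.3, 0.8, -0.3]
width: 0.0879
```

Run:
```python
from h import *
print(get_state()['q']); plan([0.455,0.162,0.26],95)
```

```text
[ 1.11764693e+00  7.90855801e-02 -3.13920559e-01  8.19432915e-05
 -1.17694585e+00 -1.18725923e+00]
delta cm [-0.02 17.65 -8.66] roll 81.01 heading now 176.01 tilt 0.05
```

step_arm([
  [0, 2.0, -1.0, 7, 0],
  [0, 4, -2, 14, 0],
  [0, 6, -3, 21, 0],
  [0, 8, -4, 28, 0],
  [0, 10, -5, 35, 0],
  [0, 12, -6, 42, 0],
  [0, 14, -7, 49, 0],
  [0, 16, -8, 56, 0],
  [0, 17.6, -8.7, 63, 0],
  [0, 17.6, -8.7, 70, 0],
])

```text
t: 2.72
eef_pos: [0.4566, 0.1619, 0.2598]
ee_rot: [-2.702, 1.571, -0.854]
force: [-0.7, -0.0, -0.3]
width: 0.0879
```

step_arm([
  [0, 0, 0, 6, 0],
  [0, 0, 0, 11, 0],
  [0, 0, 0, 11, 0],
  [0, 0, 0, 11, 0],
  [0, 0, 0, 11, 0],
  [0, 0, 0, 11, 0],
  [0, 0, 0, 11, 0],
  [0, 0, 0, 11, 0],
  [0, 0, 0, 11, 0],
  [0, 0, 0, 11, 0],
])

```text
t: 3.55
eef_pos: [0.4561, 0.1642, 0.2596]
ee_rot: [2.783, 1.571, -1.836]
force: [-0.7, -0.6, -0.7]
width: 0.0876
```

Run:
```python
from h import *
for i in range(3): print(get_state()['eef_pos'],get_state()['ee_rot'])
s=get_state(); f=grab_frame('wrist'); save(f,'w1'); pickle.dump((f,s),open('w1.pkl','wb')); plan([0.455,0.162,0.26],95)
```

```text
[0.45613396 0.16417536 0.25955583] [ 2.78307443  1.57077535 -1.83554407]
[0.45613396 0.16417536 0.25955583] [ 2.78307443  1.57077535 -1.83554407]
[0.45613396 0.16417536 0.25955583] [ 2.78307443  1.57077535 -1.83554407]
delta cm [-0.04  0.13 -0.21] roll 0.37 heading now 95.37 tilt 0.0
```

View pics/w1.png

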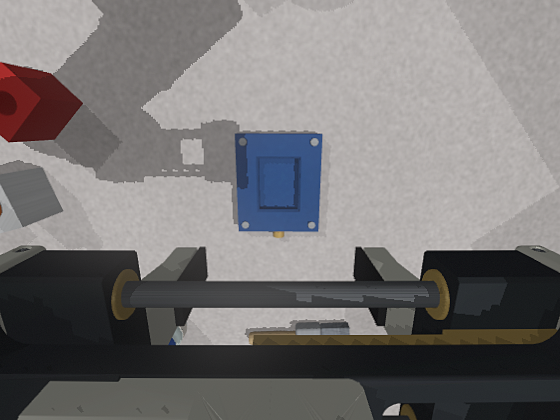

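The wrist view shows the stand upright at (279,182). Its pocket is at (278,183), the four screws are near (242,142), (314,142), (244,226) and (314,226), and the nipple is at (279,235). Next I'll work out the stand pose in tool coordinates.

```bash
cat >> h.py <<'E'
def plane_pts(f,s,uv,z):
    """pixels -> world points on plane height z"""
    uv=np.atleast_2d(uv).astype(float); xd=(uv[:,0]-f['cx'])/f['fx']; yd=(uv[:,1]-f['cy'])/f['fy']; x,y=xd.copy(),yd.copy()
    for _ in range(10):
        k=1+f['k1']*(x*x+y*y); x=xd/k; y=yd/k
    T=cam2world(f,s); d=np.stack([x,y,np.ones_like(x)],-1)@T[:3,:3].T; o=T[:3,3]
    return o+d*((z-o[2])/d[:,2])[:,None]
def screws(f,s,box,zs=.024):
    u0,v0,u1,v1=box; p=f['pixels'][v0:v1,u0:u1].astype(int)
    m=((p.min(-1)>110)).astype(np.uint8)
    n,l,st,c=cv2.connectedComponentsWithStats(m)
    return [(c[i]+[u0,v0],st[i,4]) for i in range(1,n)]
E
python3 - <<'E'
from h import *
f,s=pickle.load(open('w1.pkl','rb'))
a=cv2.resize(f['pixels'][120:245,220:340],None,fx=5,fy=5,interpolation=0); cv2.imwrite('pics/w1c.png',a[:600,:,::-1])
px=f['pixels'].astype(float)
print(px[142,236:250].astype(int).tolist())
# sub-pixel screw centroid via saturation drop inside stand box
g=px[...,0]; # red channel: blue low, screws high
C=[]
for (u,v) in [(242,142),(314,142),(244,226),(314,226)]:
    r=5; w=g[v-r:v+r+1,u-r:u+r+1]-60; w=np.clip(w,0,None); yy,xx=np.mgrid[-r:r+1,-r:r+1]
    c=(u+(w*xx).sum()/w.sum(), v+(w*yy).sum()/w.sum()); C.append(c)
print(np.round(C,2)); P=plane_pts(f,s,C,.0255); print(P.round(4)); c=P.mean(0); print('centre',c)
for a,b in((0,2),(1,3),(0,1),(2,3)): d=P[b]-P[a]; print(np.degrees(np.arctan2(d[1],d[0])),np.linalg.norm(d))
W=cloud(f,s); print('depth z table/stand/floor',np.nanmedian(W[60:100,300:400,2]),np.nanmedian(W[150:215,304:310,2]),np.nanmedian(W[170:200,265:290,2]))
E
```

```text
[[47, 59, 88], [48, 60, 88], [66, 75, 94], [96, 100, 106], [107, 107, 109], [103, 104, 107], [102, 104, 107], [102, 103, 106], [103, 105, 107], [103, 104, 105], [83, 84, 91], [52, 71, 110], [62, 88, 135], [61, 86, 132]]
[[242.17 141.27]
 [314.16 141.57]
 [244.74 225.77]
 [313.82 225.75]]
[[0.4027 0.1113 0.0255]
 [0.3946 0.2014 0.0255]
 [0.5146 0.1211 0.0255]
 [0.5058 0.2151 0.0255]]
centre [0.45442593 0.16222665 0.0255    ]
5.0289945150639435 0.11234074785726357
7.013404134068093 0.11202373679969038
95.10625797114218 0.09053039455897487
95.33624204672783 0.09441077809957407
depth z table/stand/floor 0.0013396055725697908 0.02516333580504529 0.010981269125094228
```

View pics/w1c.png

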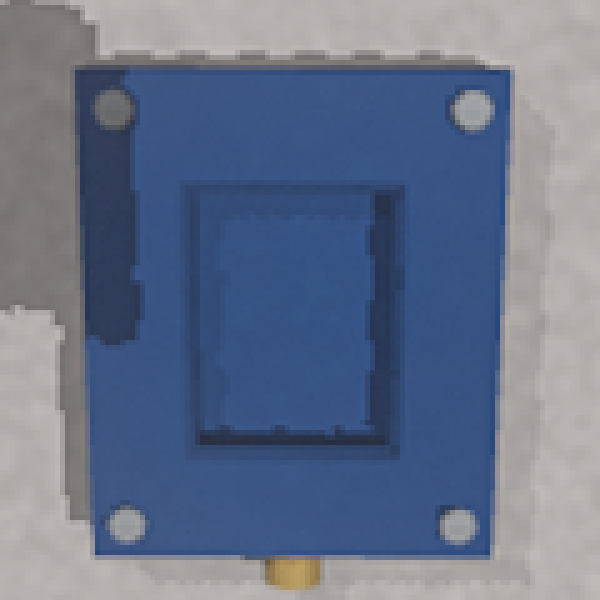

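Run:
```python
from h import *
f,s=pickle.load(open('w1.pkl','rb'))
px=f['pixels'].astype(float)
g=1-(px.max(-1)-px.min(-1))/px.max(-1)  # low saturation
C=[]
for (u,v) in [(242,141),(314,141),(245,225),(312,225)]:
    r=5; w=np.clip(g[v-r:v+r+1,u-r:u+r+1]-.62,0,None); yy,xx=np.mgrid[-r:r+1,-r:r+1]
    C.append((u+(w*xx).sum()/w.sum(), v+(w*yy).sum()/w.sum()))
def rep(n,C,z):
    P=plane_pts(f,s,C,z); print(n,np.round(C,1).tolist(),'centre',P.mean(0).round(4), 'x ang',[np.degrees(np.arctan2(*(P[b]-P[a])[[1,0]])).round(2) for a,b in((0,2),(1,3))],'y ang',[np.degrees(np.arctan2(*(P[b]-P[a])[[1,0]])).round(2)-90 for a,b in((0,1),(2,3))],[np.linalg.norm(P[b]-P[a]).round(4) for a,b in((0,2),(1,3),(0,1),(2,3))])
rep('screw',C,.0255)
k=lambda x,y:(220+x/5-.5,120+y/5-.5)
rep('outline',[k(75,68),k(512,68),k(95,556),k(492,556)],.0245)
rep('bevel',[k(185,185),k(405,185),k(192,457),k(400,457)],.0245)
f2,_=pickle.load(open('top0.pkl','rb')); C2=[]
px=f2['pixels'].astype(float); g=1-(px.max(-1)-px.min(-1))/px.max(-1)
```

```text
screw [[242.3, 141.4], [313.9, 141.5], [245.0, 224.5], [311.0, 224.7]] centre [0.4537 0.1613 0.0255] x ang [np.float64(5.11), np.float64(5.18)] y ang [np.float64(5.219999999999999), np.float64(5.069999999999993)] [np.float64(0.1103), np.float64(0.1105), np.float64(0.0901), np.float64(0.0902)]
outline [[234.5, 133.1], [321.9, 133.1], [238.5, 230.7], [317.9, 230.7]] centre [0.4532 0.1614 0.0245] x ang [np.float64(5.24), np.float64(5.25)] y ang [np.float64(5.340000000000003), np.float64(5.319999999999993)] [np.float64(0.1298), np.float64(0.1298), np.float64(0.1094), np.float64(0.1094)]
bevel [[256.5, 156.5], [300.5, 156.5], [257.9, 210.9], [299.5, 210.9]] centre [0.4534 0.1619 0.0245] x ang [np.float64(5.53), np.float64(5.42)] y ang [np.float64(5.340000000000003), np.float64(5.319999999999993)] [np.float64(0.0725), np.float64(0.0725), np.float64(0.0563), np.float64(0.0561)]<stdin>:4: RuntimeWarning: invalid value encountered in divide
```

Run:
```python
from h import *
plan([0.502,-0.177,0.26],110)
```

```text
delta cm [ -0.04  -1.38 -34.4 ] roll -14.63 heading now 95.37 tilt 0.0
```

step_arm([
  [0, -0.2, -3.8, -2, 0.1],
  [0, -0.4, -7.6, -4, 0.2],
  [0, -0.5, -11.4, -6, 0.24],
  [0, -0.6, -15.2, -8, 0.24],
  [0, -0.8, -19, -10, 0.24],
  [0, -1.0, -22.8, -12, 0.24],
  [0, -1.2, -26.6, -14, 0.24],
  [0, -1.4, -30.4, -14.6, 0.24],
  [0, -1.4, -33.5, -14.6, 0.24],
  [0, -1.4, -34.4, -14.6, 0.24],
])

```text
t: 4.43
eef_pos: [0.5021, -0.1806, 0.2592]
ee_rot: [1.91, 1.57, -2.457]
force: [0.2, 1.0, -0.0]
width: 0.0664
```

Run:
```python
from h import *
for i in range(3):
    s=get_state(); f=grab_frame('wrist'); print(s['eef_pos'],s['width'])
s=get_state(); f=grab_frame('wrist'); save(f,'w2'); pickle.dump((f,s),open('w2.pkl','wb')); plan([0.502,-0.177,0.26],110)
W=cloud(f,s)
for lo,hi,n in((.064,.078,'cell'),(.095,.12,'cap')):
    m=(W[...,2]>lo)&(W[...,2]<hi); m[245:]=0; l=cv2.connectedComponentsWithStats(m.astype(np.uint8)); i=1+np.argsort(-l[2][1:,4])[:4]
    for j in i:
        p=W[l[1]==j]; print(n,l[2][j].tolist(),cv2.minAreaRect((p[:,:2]*1000).astype(np.float32)),p[:,2].mean().round(4))
a=cv2.resize(f['pixels'][90:240,200:360],None,fx=4,fy=4,interpolation=0); cv2.imwrite('pics/w2c.png',a[:,:,::-1])
```

```text
[ 0.50213916 -0.18058923  0.25918354] 0.06642921732847021
[ 0.502111   -0.18027366  0.25905588] 0.0664061510178455
[ 0.5019599  -0.17876997  0.25904231] 0.06649727893352492
delta cm [-0.06 -0.   -0.01] roll -0.1 heading now 109.9 tilt 0.02
cell [311, 65, 77, 75, 2687] ((383.5243835449219, -141.5138397216797), (50.200660705566406, 66.78207397460938), 49.48735046386719) 0.0711
cell [258, 166, 45, 56, 1596] ((501.80682373046875, -177.9394073486328), (65.58201599121094, 50.16108703613281), 19.958820343017578) 0.0709
cell [185, 109, 35, 73, 257] ((478.3540344238281, -277.162109375), (83.4130630493164, 1.3272515535354614), 41.37642288208008) 0.0711
cell [160, 143, 21, 29, 155] ((504.9750061035156, -309.78472900390625), (31.65763282775879, 13.676029205322266), 36.30601501464844) 0.0712
cap [266, 186, 29, 31, 728] ((501.57342529296875, -178.16799926757812), (31.051462173461914, 30.032548904418945), 21.275981903076172) 0.1065
```

View pics/w2.png

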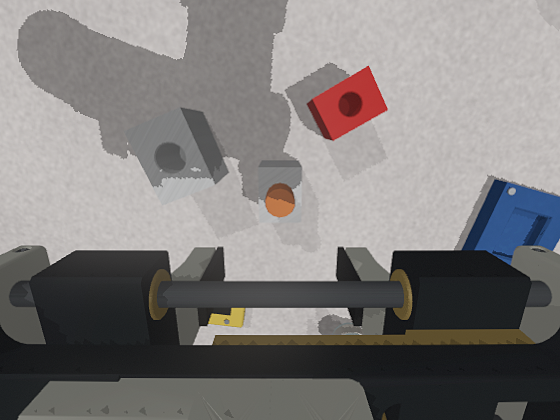

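View pics/w2c.png

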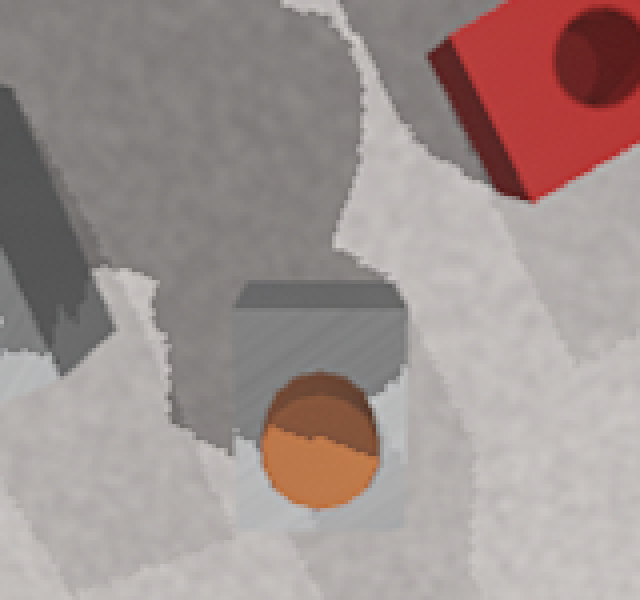

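The wrist view shows the chosen cell at (279,195) with its cap at (280,200). It is square with the tool. The red block at (350,103) and the big grey block at (175,160) are clear of it. Next I'll measure the top-face corners.

Run:
```python
from h import *
f,s=pickle.load(open('w2.pkl','rb')); print(s['eef_pos'])
def rep(n,C,z):
    P=plane_pts(f,s,C,z); print(n,'centre',P.mean(0).round(4), 'x ang',[np.degrees(np.arctan2(*(P[b]-P[a])[[1,0]])).round(2) for a,b in((0,2),(1,3))],'y ang',[np.degrees(np.arctan2(*(P[b]-P[a])[[1,0]])).round(2)-90 for a,b in((0,1),(2,3))],[np.linalg.norm(P[b]-P[a]).round(4) for a,b in((0,2),(1,3),(0,1),(2,3))])
k=lambda x,y:(200+x/4-.5,90+y/4-.5)
rep('cell',[k(233,308),k(406,308),k(232,530),k(407,530)],.0705)
# cap top by ellipse of orange
px=f['pixels'].astype(int); m=((px[...,0]>px[...,2]*1.6)&(px[...,1]<px[...,0]*.8)).astype(np.uint8); m[:165]=0;m[230:]=0;m[:,:255]=0;m[:,310:]=0
c=max(cv2.findContours(m,0,1)[0],key=cv2.contourArea); print(cv2.fitEllipse(c)); 
T=T_tool(s); g=lambda p: (T[:3,:3].T@(np.array(p)-T[:3,3])*100).round(2)
P=plane_pts(f,s,[k(233,308),k(406,308),k(232,530),k(407,530)],.0705).mean(0); print('in tool',g(P))
plan([P[0],P[1],.061],109.95)
```

```text
[ 0.50190691 -0.17768034  0.25918752]
cell centre [ 0.5026 -0.1785  0.0705] x ang [np.float64(18.3), np.float64(21.23)] y ang [np.float64(19.790000000000006), np.float64(19.769999999999996)] [np.float64(0.0662), np.float64(0.0662), np.float64(0.049), np.float64(0.0524)]
((279.54901123046875, 200.0681610107422), (28.44316864013672, 33.023406982421875), 178.31942749023438)
in tool [18.87 -0.05 -0.11]
delta cm [ 1.984e+01 -1.000e-02 -1.800e-01] roll -0.05 heading now 109.9 tilt 0.02
```

step_arm([
  [2.5, 0, -0.1, 0, 0.24],
  [5, 0, -0.1, 0, 0.24],
  [7.5, 0, -0.1, 0, 0.24],
  [10, 0, -0.1, 0, 0.24],
  [12.5, 0, -0.1, 0, 0.24],
  [14.5, 0, -0.1, 0, 0.24],
  [16.3, 0, -0.1, 0, 0.24],
  [17.7, 0, -0.1, 0, 0.24],
  [19, 0, -0.1, 0, 0.24],
  [19.7, 0, -0.1, 0, 0.24],
])

```text
t: 5.47
eef_pos: [0.502, -0.1765, 0.0613]
ee_rot: [1.085, 1.569, 3.006]
force: [-0.7, -0.3, -0.2]
width: 0.0669
```

Run:
```python
from h import *
f=grab_frame('scene');f=grab_frame('scene'); s=get_state(); f=grab_frame('scene'); print(s['eef_pos'],s['force'],s['width'])
cv2.imwrite('pics/s3.png',cv2.resize(f['pixels'][130:330,90:290],None,fx=3,fy=3)[...,::-1])
```

```text
[ 0.50192911 -0.17691729  0.06174112] [ 0.44654375  0.52410001 -0.11372926] 0.066707187690841
```

View pics/s3.png

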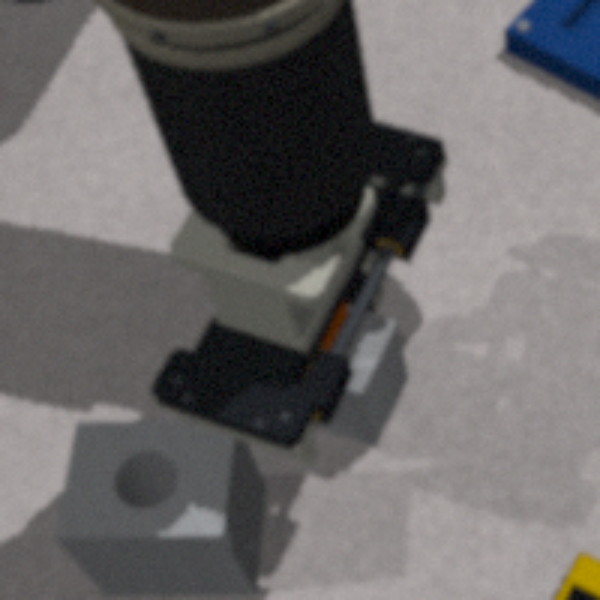

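The gripper straddles the cell with the cap under the palm, and no contact force shows. Now I'll close.

step_arm([
  [0, 0, 0, 0, 0.35],
  [0, 0, 0, 0, 0.45],
  [0, 0, 0, 0, 0.6],
  [0, 0, 0, 0, 0.6],
  [0, 0, 0, 0, 0.6],
  [0, 0, 0, 0, 0.6],
  [0, 0, 0, 0, 0.6],
  [0, 0, 0, 0, 0.6],
  [0, 0, 0, 0, 0.6],
  [0, 0, 0, 0, 0.6],
], squeeze=35)

```text
t: 6.45
eef_pos: [0.5029, -0.1779, 0.0634]
ee_rot: [-1.87, 1.57, 0.049]
force: [-1.1, 3.5, 5.8]
width: 0.0497
```

Run:
```python
from h import *
s=get_state(); print(s['eef_pos'],s['force'],s['width'])
```

```text
[ 0.50294235 -0.17789923  0.06336132] [-1.11745957  3.5176279   5.80598149] 0.04967682175077156
```

step_arm([
  [-0.3, 0, 0, 0, 0.6],
  [-1, 0, 0, 0, 0.6],
  [-2.2, 0, 0, 0, 0.6],
  [-3.7, 0, 0, 0, 0.6],
  [-5.2, 0, 0, 0, 0.6],
  [-6.7, 0, 0, 0, 0.6],
  [-8.2, 0, 0, 0, 0.6],
  [-9.2, 0, 0, 0, 0.6],
  [-9.8, 0, 0, 0, 0.6],
  [-10, 0, 0, 0, 0.6],
])

```text
t: 7.28
eef_pos: [0.5025, -0.178, 0.1633]
ee_rot: [-1.772, 1.57, 0.147]
force: [0.2, -0.2, -6.6]
width: 0.0499
```

Run:
```python
from h import *
f=grab_frame('wrist');f=grab_frame('wrist');s=get_state();f=grab_frame('wrist'); save(f,'w4'); pickle.dump((f,s),open('w4.pkl','wb')); print(s['eef_pos'],s['force'],s['width']); plan([0.4534,0.1614,0.16],95.25)
```

```text
[ 0.50217318 -0.17793841  0.16231181] [-1.03081689 -0.43124207 -7.53236101] 0.04947325205705398
delta cm [ 0.2  -7.   33.55] roll 14.68 heading now 109.93 tilt 0.07
```

View pics/w4.png

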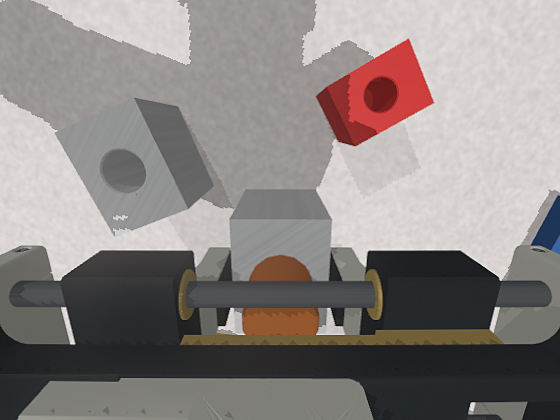

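Run:
```python
from h import *
f,s=pickle.load(open('w4.pkl','rb'))
a=cv2.resize(f['pixels'][180:345,215:350],None,fx=5,fy=5,interpolation=0); cv2.imwrite('pics/w4c.png',a[:600,:,::-1])
W=cloud(f,s); T=T_tool(s)
V=(W-T[:3,3])@T[:3,:3]
m=np.zeros(W.shape[:2],bool); m[190:275,225:335]=1
mm=m&(abs(V[...,2])<.03)
for v in range(214,250,3): print(v,V[v,240].round(4),V[v,320].round(4))
mt=mm&(V[...,0]<-.003)&(V[...,0]>-.016); p=V[mt]; print('top x',np.median(p[:,0]),'y min',np.percentile(p[:,1],[0,1]),'z',np.percentile(p[:,2],[0,1,99,100]))
mf=mm&(V[...,0]>.005)&(V[...,0]<.06)&(V[...,1]<-.02); p=V[mf]; print('front face y',np.median(p[:,1]), np.polyfit(p[:,2],p[:,1],1), np.polyfit(p[:,0],p[:,1],1))
```

```text
214 [-0.0013  0.034  -0.0209] [0.0007 0.0334 0.0199]
217 [-0.006   0.0339 -0.0203] [-0.0051  0.0336  0.0191]
220 [-0.0068  0.0326 -0.0202] [-0.0084  0.0331  0.0187]
223 [-0.0088  0.0317 -0.02  ] [-0.0076  0.0313  0.0189]
226 [-0.0069  0.0295 -0.0203] [-0.0076  0.0297  0.0189]
229 [-0.0071  0.0281 -0.0203] [-0.0085  0.0285  0.0189]
232 [-0.0071  0.0265 -0.0204] [-0.0085  0.027   0.0189]
235 [-0.007   0.0249 -0.0205] [-0.0077  0.0251  0.0191]
238 [-0.0088  0.024  -0.0203] [-0.0071  0.0233  0.0193]
241 [-0.0085  0.0223 -0.0204] [-0.0072  0.0217  0.0193]
244 [-0.0078  0.0204 -0.0206] [-0.0075  0.0202  0.0193]
247 [-0.008   0.0189 -0.0206] [-0.0079  0.0188  0.0193]
top x -0.0077321327721447146 y min [0.00316883 0.00425814] z [-0.02954534 -0.02630703  0.02425973  0.02766534]
  return _methods._mean(a, axis=axis, dtype=dtype,
  ret = ret.dtype.type(ret / rcount)
Traceback (most recent call last):
TypeError: expected non-empty vector for x
```

View pics/w4c.png

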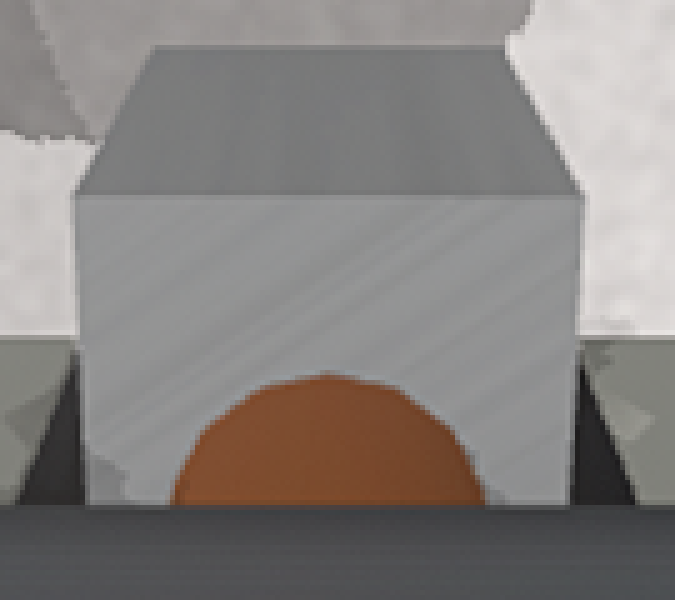

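step_arm([
  [0, -0.3, 1.2, 0.5, 0.6],
  [0, -0.8, 3.8, 2, 0.6],
  [0, -1.6, 7.6, 4, 0.6],
  [0, -2.4, 11.4, 6, 0.6],
  [0, -3.2, 15.2, 8, 0.6],
  [0, -4, 19, 10, 0.6],
  [0, -4.8, 22.8, 12, 0.6],
  [0, -5.6, 26.6, 13.5, 0.6],
  [0, -6.3, 30.2, 14.3, 0.6],
  [0, -6.8, 32.6, 14.7, 0.6],
])

```text
t: 8.27
eef_pos: [0.4542, 0.1543, 0.1619]
ee_rot: [1.638, 1.57, -2.982]
force: [0.7, 0.3, -6.8]
width: 0.0498
```

step_arm([
  [0, -0.1, 0.7, 0, 0.6],
  [0, -0.2, 1.0, 0, 0.6],
  [0.6, -0.2, 1.0, 0, 0.6],
  [1.4, -0.2, 1.0, 0, 0.6],
  [2.4, -0.2, 1.0, 0, 0.6],
  [3.4, -0.2, 1.0, 0, 0.6],
  [4.2, -0.2, 1.0, 0, 0.6],
  [4.7, -0.2, 1.0, 0, 0.6],
  [5, -0.2, 1.0, 0, 0.6],
  [5, -0.2, 1.0, 0, 0.6],
])

```text
t: 9.1
eef_pos: [0.456, 0.1611, 0.1117]
ee_rot: [2.185, 1.569, -2.437]
force: [0.3, -0.0, -6.3]
width: 0.0498
```

Run:
```python
from h import *
f=grab_frame('wrist');f=grab_frame('wrist');s=get_state();f=grab_frame('wrist'); save(f,'w5'); pickle.dump((f,s),open('w5.pkl','wb')); print(s['eef_pos'],s['force'],s['width']); plan([0.4534,0.1614,0.11],95.25)
a=cv2.resize(f['pixels'][140:300,190:370],None,fx=4.4,fy=4.4,interpolation=0); cv2.imwrite('pics/w5c.png',a[:600,:,::-1])
```

```text
[0.4564674  0.16172996 0.11269912] [ 0.73799079  0.14924538 -5.51805395] 0.04999835888746028
delta cm [ 0.29  0.32 -0.02] roll 0.0 heading now 95.25 tilt 0.04
```

View pics/w5.png

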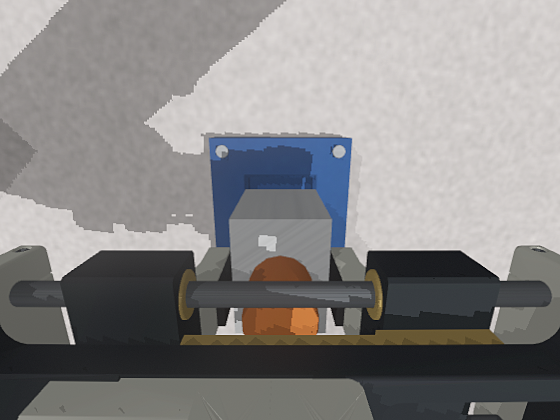

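View pics/w5c.png

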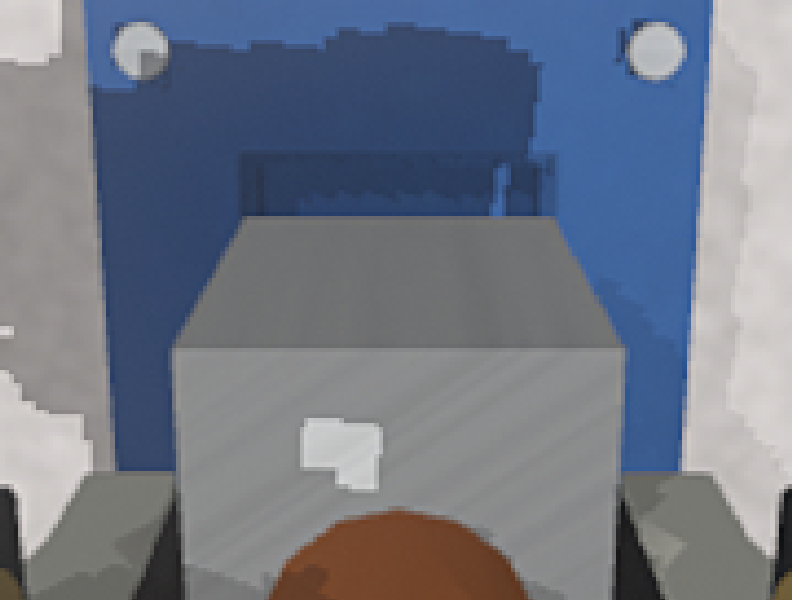

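```bash
cat >> h.py <<'E'
def seg(f,p,q,L):
    """pixel segment p,q of known length L parallel to image x -> tool coords of its ends"""
    r=[]
    for u,v in (p,q):
        xd,yd=(u-f['cx'])/f['fx'],(v-f['cy'])/f['fy']; x,y=xd,yd
        for _ in range(10):
            k=1+f['k1']*(x*x+y*y); x=xd/k; y=yd/k
        r.append((x,y))
    Z=L/np.hypot(r[1][0]-r[0][0],r[1][1]-r[0][1])
    return np.array([(f['hand_eye']@np.array([x*Z,y*Z,Z,1]))[:3] for x,y in r])
E
python3 - <<'E'
from h import *
f,s=pickle.load(open('w5.pkl','rb'))
k=lambda x,y:(190+x/4.4-.5,140+y/4.4-.5)
px=f['pixels'].astype(float); g=1-(px.max(-1)-px.min(-1))/(px.max(-1)+1); C=[]
for (u,v) in [(221,151),(339,151)]:
    r=7; w=np.clip(g[v-r:v+r+1,u-r:u+r+1]-.62,0,None); yy,xx=np.mgrid[-r:r+1,-r:r+1]
    C.append((u+(w*xx).sum()/w.sum(), v+(w*yy).sum()/w.sum()))
print(C)
a=seg(f,C[0],C[1],.09); print('screws',a.round(4),'-> stand c y',a[:,1].mean()-.055, 'z',a[:,2].mean())
b=seg(f,k(240,152),k(556,152),.0562); print('bevel',b.round(4),b[:,1].mean()-.0361,b[:,2].mean())
c=seg(f,k(243,217),k(554,217),.05); print('cell bot',c.round(4),c[:,1].mean()-.033,c[:,2].mean())
c=seg(f,k(173,347),k(624,347),.05); print('cell top',c.round(4),c[:,1].mean()-.033,c[:,2].mean())
print(seg(f,k(85,-30),k(85+628,-30),.11))
# with plane from tcp z
P=plane_pts(f,s,C,.0245); T=T_tool(s); print('plane', ((P-T[:3,3])@T[:3,:3]).round(4))
f1,s1=pickle.load(open('w1.pkl','rb')); T=T_tool(s1); print('w1 stand in tool', (T[:3,:3].T@(np.array([.4534,.1614,.024])-T[:3,3])).round(4), s1['eef_pos'])
E
```

```text
[(np.float64(221.58223352539807), np.float64(150.96077789291564)), (np.float64(338.3786288727355), np.float64(151.03825265320572))]
screws [[ 0.0863  0.0581 -0.0453]
 [ 0.0861  0.058   0.0447]] -> stand c y 0.0030989678511580826 z -0.00032641231509847324
bevel [[ 0.0848  0.0405 -0.0285]
 [ 0.0847  0.0405  0.0277]] 0.004390527307733774 -0.00035741015053816945
cell bot [[ 0.06    0.0339 -0.0253]
 [ 0.0599  0.0339  0.0247]] 0.0009330498588406982 -0.0003102650033303539
cell top [[-0.0069  0.0334 -0.0254]
 [-0.007   0.0334  0.0246]] 0.00036298489359992 -0.00041605873469478284
[[ 0.09021994  0.071688   -0.05515898]
 [ 0.09006464  0.07163688  0.0548409 ]]
plane [[ 0.0882  0.058  -0.0457]
 [ 0.0882  0.0579  0.0451]]
w1 stand in tool [ 0.2356  0.003  -0.0025] [0.45613396 0.16417536 0.25955583]
```

step_arm([
  [0, 0.1, 0, 0, 0.6],
  [0.1, 0.2, 0, 0, 0.6],
  [0.3, 0.26, 0, 0, 0.6],
  [0.6, 0.26, 0, 0, 0.6],
  [0.9, 0.26, 0, 0, 0.6],
  [1.2, 0.26, 0, 0, 0.6],
  [1.5, 0.26, 0, 0, 0.6],
  [1.7, 0.26, 0, 0, 0.6],
  [1.8, 0.26, 0, 0, 0.6],
  [1.8, 0.26, 0, 0, 0.6],
])

```text
t: 10.08
eef_pos: [0.4535, 0.1614, 0.0942]
ee_rot: [2.2, 1.57, -2.421]
force: [0.4, -0.4, -6.5]
width: 0.0499
```

Run:
```python
from h import *
f=grab_frame('wrist');s=get_state();f=grab_frame('wrist'); save(f,'w6'); pickle.dump((f,s),open('w6.pkl','wb')); print(s['eef_pos'],s['force'],s['width'])
a=cv2.resize(f['pixels'][110:246,200:360],None,fx=4.4,fy=4.4,interpolation=0); cv2.imwrite('pics/w6c.png',a[:600,:,::-1])
```

```text
[0.45367395 0.16153734 0.09443018] [ 0.72200094  1.06274969 -6.05959732] 0.049824379271548175
```

View pics/w6c.png

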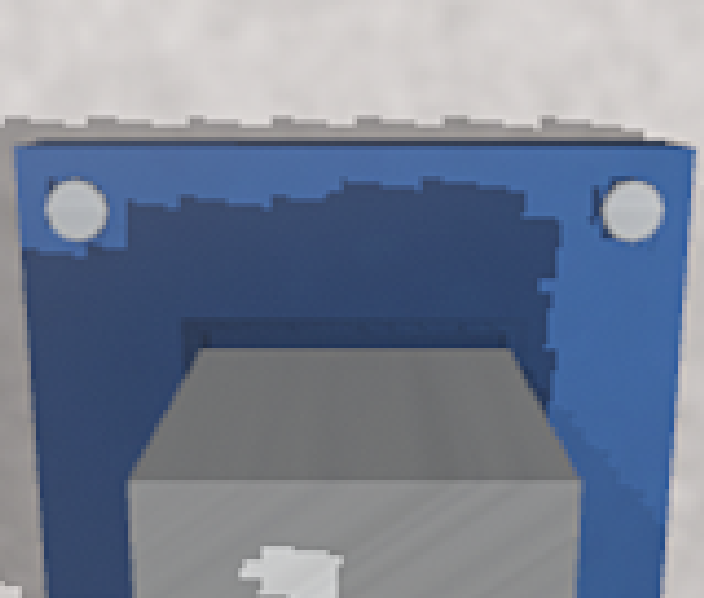

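Run:
```python
from h import *
f,s=pickle.load(open('w6.pkl','rb'))
k=lambda x,y:(200+x/4.4-.5,110+y/4.4-.5)
a=seg(f,k(77,210),k(633,210),.09); print('screws',a.round(4),'-> stand c y',a[:,1].mean()-.055, 'z',a[:,2].mean())
a=seg(f,k(15,147),k(695,147),.11); print('edge',a.round(4),'-> stand c y',a[:,1].mean()-.065, 'z',a[:,2].mean())
b=seg(f,k(183,320),k(527,320),.0562); print('bevel',b.round(4),b[:,1].mean()-.0361,b[:,2].mean())
c=seg(f,k(200,348),k(512,348),.05); print('cell bot',c.round(4),c[:,1].mean()-.033,c[:,2].mean())
c=seg(f,k(130,480),k(580,480),.05); print('cell top',c.round(4),c[:,1].mean()-.033,c[:,2].mean())
```

```text
screws [[ 0.0677  0.0553 -0.0452]
 [ 0.0676  0.0552  0.0448]] -> stand c y 0.00024643310398662216 z -0.00020845428084796322
edge [[ 0.0704  0.0651 -0.0552]
 [ 0.0702  0.065   0.0548]] -> stand c y 5.748132706318021e-05 z -0.00020010118818875391
bevel [[ 0.0646  0.0378 -0.0283]
 [ 0.0645  0.0378  0.0279]] 0.0016892769954433909 -0.00021994498674658518
cell bot [[ 0.0594  0.0342 -0.0251]
 [ 0.0593  0.0342  0.0249]] 0.001223916348702378 -7.091673792167241e-05
cell top [[-0.0066  0.0332 -0.0254]
 [-0.0067  0.0331  0.0246]] 0.00016101842092988705 -0.00036042601457871373
```

step_arm([
  [0.2, 0, 0, 0, 0.6],
  [0.4, 0, 0, 0, 0.6],
  [0.6, 0, 0, 0, 0.6],
  [0.8, 0, 0, 0, 0.6],
  [1.0, 0, 0, 0, 0.6],
  [1.15, 0, 0, 0, 0.6],
  [1.3, 0, 0, 0, 0.6],
  [1.45, 0, 0, 0, 0.6],
  [1.5, 0, 0, 0, 0.6],
  [1.5, 0, 0, 0, 0.6],
])

```text
t: 11.02
eef_pos: [0.4536, 0.1615, 0.0794]
ee_rot: [2.209, 1.571, -2.412]
force: [-0.3, 0.3, -6.8]
width: 0.0496
```

Run:
```python
from h import *
s=get_state();print(s['eef_pos'],s['force'],s['moment'])
f=grab_frame('wrist');s=get_state();f=grab_frame('wrist'); save(f,'w7'); pickle.dump((f,s),open('w7.pkl','wb')); print(s['eef_pos'],s['force'],s['moment'],s['width'])
a=cv2.resize(f['pixels'][110:246,200:360],None,fx=4.4,fy=4.4,interpolation=0); cv2.imwrite('pics/w7c.png',a[:600,:,::-1])
```

```text
[0.45359375 0.16150725 0.07940885] [-0.30423854  0.28081749 -6.79259932] [-0.00081818 -0.1377657   0.02331662]
[0.4536725  0.16156675 0.07953156] [ 0.13046554  1.01614866 -6.5379403 ] [ 0.02417437 -0.16804794 -0.00053931] 0.04982959482617087
```

View pics/w7c.png

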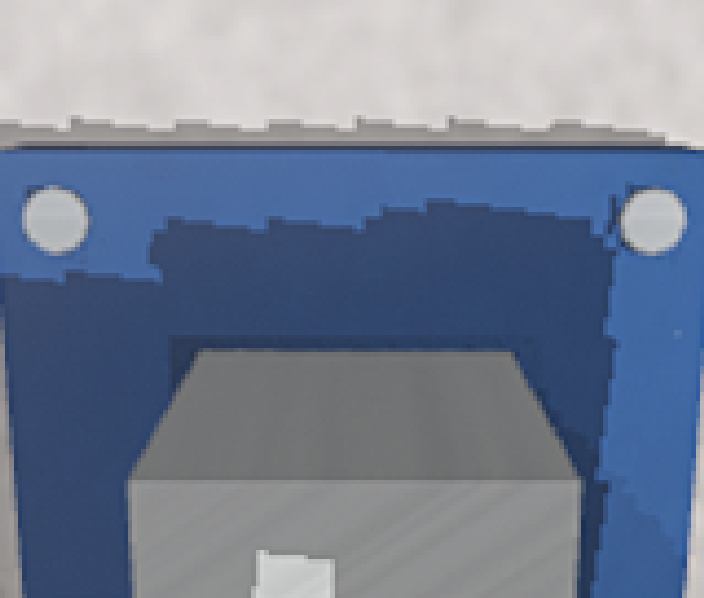

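step_arm([
  [0.08, 0, 0, 0, 0.6],
  [0.16, 0, 0, 0, 0.6],
  [0.24, 0, 0, 0, 0.6],
  [0.32, 0, 0, 0, 0.6],
  [0.4, 0, 0, 0, 0.6],
  [0.45, 0, 0, 0, 0.6],
  [0.5, 0, 0, 0, 0.6],
  [0.55, 0, 0, 0, 0.6],
  [0.55, 0, 0, 0, 0.6],
  [0.55, 0, 0, 0, 0.6],
])

```text
t: 11.95
eef_pos: [0.4537, 0.1615, 0.074]
ee_rot: [2.271, 1.571, -2.35]
force: [0.4, 0.2, -5.9]
width: 0.0495
```

Run:
```python
from h import *
f=grab_frame('wrist');s=get_state();f=grab_frame('wrist'); save(f,'w8'); pickle.dump((f,s),open('w8.pkl','wb')); print(s['eef_pos'],s['force'],s['moment'],s['width'])
a=cv2.resize(f['pixels'][110:246,200:360],None,fx=4.4,fy=4.4,interpolation=0); cv2.imwrite('pics/w8c.png',a[:600,:,::-1])
```

```text
[0.45369351 0.16154916 0.07407496] [-0.02881457  0.50624825 -6.32262351] [ 0.02544841 -0.17512939 -0.00488019] 0.049722153521420065
```

View pics/w8c.png

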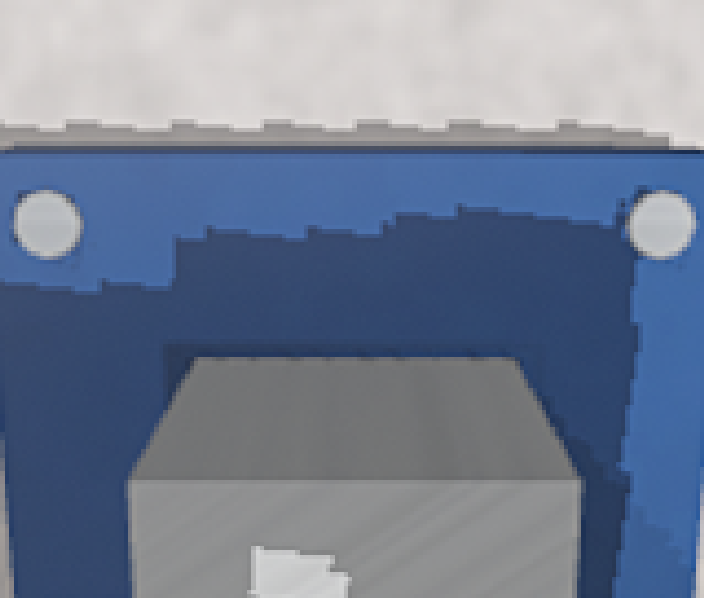

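step_arm([
  [0.04, 0, 0, 0, 0.6],
  [0.08, 0, 0, 0, 0.6],
  [0.12, 0, 0, 0, 0.6],
  [0.16, 0, 0, 0, 0.6],
  [0.2, 0, 0, 0, 0.6],
  [0.2, 0, 0, 0, 0.6],
  [0.2, 0, 0, 0, 0.6],
  [0.2, 0, 0, 0, 0.6],
  [0.2, 0, 0, 0, 0.6],
  [0.2, 0, 0, 0, 0.6],
])

```text
t: 12.88
eef_pos: [0.4537, 0.1616, 0.0733]
ee_rot: [-1.436, 1.57, 0.226]
force: [-7.0, -1.2, 12.3]
width: 0.05
```

Run:
```python
from h import *
f=grab_frame('wrist');s=get_state();f=grab_frame('wrist'); print(s['eef_pos'],s['force'],s['moment'],s['width'])
```

```text
[0.45374564 0.161661   0.07334417] [-6.56263155 -0.18073237 11.64844254] [-0.33997365  2.38180614 -0.06437219] 0.049700856157490876
```

step_arm([
  [0, 0.03, 0, 0, 0.6],
  [0, 0.05, 0, 0, 0.6],
  [0, 0.05, 0, 0, 0.6],
  [0, 0.05, 0, 0, 0.6],
  [0, 0.05, 0, 0, 0.6],
  [0, 0.05, 0, 0, 0.6],
  [0, 0.05, 0, 0, 0.6],
  [0, 0.05, 0, 0, 0.6],
  [0, 0.05, 0, 0, 0.6],
  [0, 0.05, 0, 0, 0.6],
])

```text
t: 13.82
eef_pos: [0.4537, 0.1616, 0.0733]
ee_rot: [-1.461, 1.57, 0.202]
force: [-4.6, -1.5, 9.5]
width: 0.0499
```

Run:
```python
from h import *
f=grab_frame('wrist');s=get_state();f=grab_frame('wrist'); print(s['eef_pos'],s['force'],s['moment'],s['width'])
save(f,'w9'); pickle.dump((f,s),open('w9.pkl','wb'))
k=lambda x,y:(200+x/4.4-.5,110+y/4.4-.5)
a=cv2.resize(f['pixels'][110:246,200:360],None,fx=4.4,fy=4.4,interpolation=0); cv2.imwrite('pics/w9c.png',a[:600,:,::-1])
```

```text
[0.45367036 0.16164649 0.07332973] [-5.44879417 -1.21688645  9.54879987] [-0.68980554  1.44499061 -0.11609714] 0.04986953428209524
```

View pics/w9c.png

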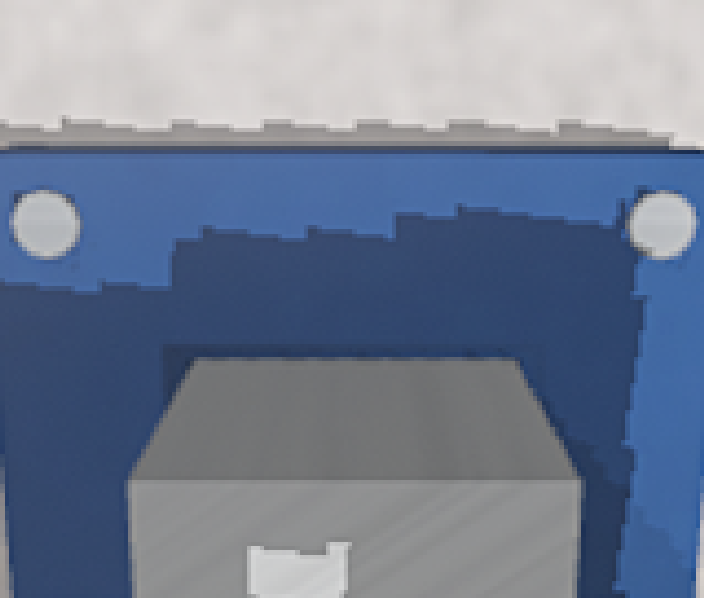

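Run:
```python
from h import *
for n in ('w6','w8','w9'):
    f,s=pickle.load(open(n+'.pkl','rb')); W=cloud(f,s)
    print(n,s['eef_pos'][2].round(4),'celltop',np.nanmedian(W[222:240,232:330,2]).round(4),'stand far',np.nanmedian(W[150:175,225:335,2]).round(4),'table',np.nanmedian(W[60:110,200:360,2]).round(4))
```

```text
w6 0.0944 celltop 0.1022 stand far 0.0251 table 0.0012
w8 0.0741 celltop 0.0818 stand far 0.0251 table 0.0012
w9 0.0733 celltop 0.0811 stand far 0.0251 table 0.0012
```

The depth readings put the cell top at 0.0811 with the table reading 0.0012, so it stands 0.080 above the table, which is fully home. I'll let go and rise.

step_arm([
  [-0.03, 0, 0, 0, 0.5],
  [-0.05, 0, 0, 0, 0.4],
  [-0.05, 0, 0, 0, 0.3],
  [-0.05, 0, 0, 0, 0.24],
  [-0.05, 0, 0, 0, 0.24],
  [-0.05, 0, 0, 0, 0.24],
  [-0.05, 0, 0, 0, 0.24],
  [-0.05, 0, 0, 0, 0.24],
  [-0.05, 0, 0, 0, 0.24],
  [-0.05, 0, 0, 0, 0.24],
])

```text
t: 14.75
eef_pos: [0.4532, 0.1615, 0.0725]
ee_rot: [2.47, 1.571, -2.15]
force: [0.3, -0.1, -0.4]
width: 0.0666
```

Run:
```python
from h import *
f=grab_frame('wrist');s=get_state();f=grab_frame('wrist'); print(s['eef_pos'],s['force'],s['moment'],s['width'])
W=cloud(f,s);print('celltop',np.nanmedian(W[222:240,232:330,2]).round(4),'stand far',np.nanmedian(W[150:175,225:335,2]).round(4))
```

```text
[0.45318962 0.16151067 0.07254683] [ 0.39619704  0.3301846  -0.22132548] [ 0.0709883  -0.15621976  0.03444295] 0.06661091389893464
celltop 0.0811 stand far 0.0251
```

step_arm([
  [-0.4, 0, 0, 0, 0.24],
  [-1.2, 0, 0, 0, 0.24],
  [-2.5, 0, 0, 0, 0.24],
  [-4, 0, 0, 0, 0.24],
  [-6, 0, 0, 0, 0.24],
  [-8.5, 0, 0, 0, 0.24],
  [-11, 0, 0, 0, 0.24],
  [-13, 0, 0, 0, 0.24],
  [-14, 0, 0, 0, 0.24],
  [-14, 0, 0, 0, 0.24],
])

```text
t: 15.68
eef_pos: [0.4542, 0.1622, 0.2155]
ee_rot: [-1.022, 1.566, 0.64]
force: [0.5, -0.3, -1.4]
width: 0.0665
```

Run:
```python
from h import *
f=grab_frame('wrist');f=grab_frame('wrist');s=get_state();f=grab_frame('wrist'); print(s['eef_pos'],s['force'],s['width'])
save(f,'w10'); pickle.dump((f,s),open('w10.pkl','wb'))
a=cv2.resize(f['pixels'][110:246,200:360],None,fx=4.4,fy=4.4,interpolation=0); cv2.imwrite('pics/w10c.png',a[:600,:,::-1])
W=cloud(f,s); T=T_tool(s)
for lo,hi,n in((.076,.086,'cell'),(.11,.125,'cap'),(.02,.029,'stand')):
    m=(W[...,2]>lo)&(W[...,2]<hi); m[245:]=0; m[:,:180]=0; m[:,380:]=0; p=W[m]; print(n,m.sum(),cv2.minAreaRect((p[:,:2]*1000).astype(np.float32)),p[:,2].mean().round(4), p[:,2].std())
g=grab_frame('scene'); cv2.imwrite('pics/s10.png',cv2.resize(g['pixels'][60:260,190:420],None,fx=3,fy=3)[...,::-1])
```

```text
[0.45286444 0.16143223 0.21246878] [-0.35031698 -0.03403954  0.14485402] 0.06679783499706893
cell 2143 ((452.9410095214844, 161.78952026367188), (66.4505615234375, 50.106571197509766), 5.118434906005859) 0.081 0.0007288082846308394
cap 1031 ((453.016845703125, 161.5523223876953), (31.709562301635742, 30.331806182861328), 5.8445048332214355) 0.1168 0.0011856552595213372
stand 6441 ((451.6969909667969, 161.60647583007812), (127.4073486328125, 110.23143005371094), 5.174065589904785) 0.025 0.0009947585957653844
```

View pics/w10c.png

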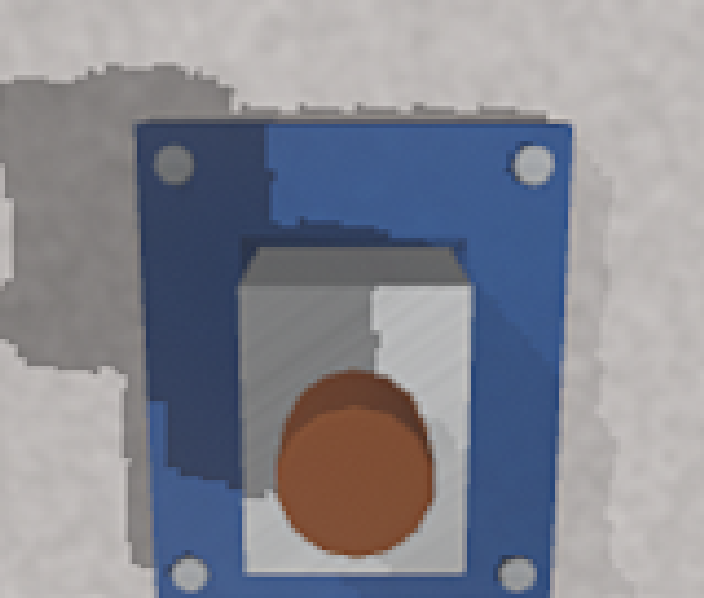

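View pics/s10.png

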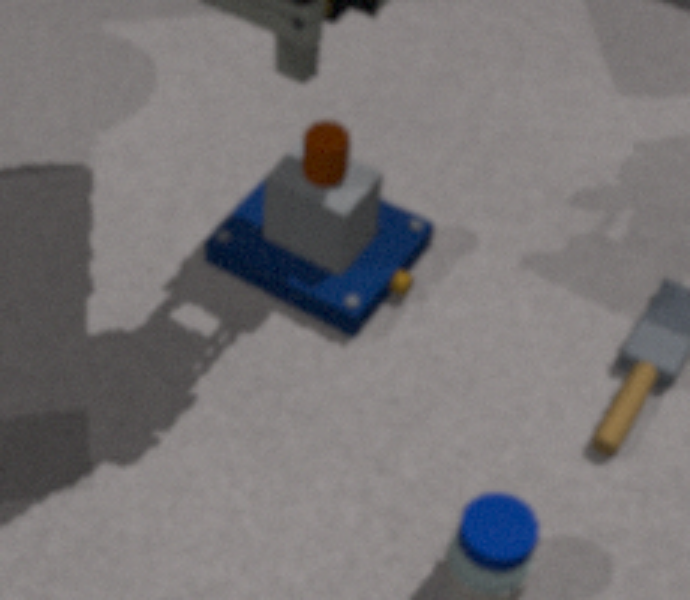

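The wrist and scene views agree: the cell is seated square in the stand with the cap home. The cell is at (453, 162) mm with yaw 5.1°, and its top is 80 mm above the table. I'll descend on the cap with the TCP at 0.105, which puts the tips about 8 mm above the cell.

step_arm([
  [1, 0, 0, 0, 0.3],
  [2.5, 0, 0, 0, 0.36],
  [4, 0, 0, 0, 0.4],
  [5.5, 0, 0, 0, 0.4],
  [7, 0, 0, 0, 0.4],
  [8.3, 0, 0, 0, 0.4],
  [9.4, 0, 0, 0, 0.4],
  [10.2, 0, 0, 0, 0.4],
  [10.7, 0, 0, 0, 0.4],
  [10.7, 0, 0, 0, 0.4],
])

```text
t: 16.72
eef_pos: [0.4524, 0.1609, 0.1039]
ee_rot: [2.165, 1.568, -2.456]
force: [0.0, 0.4, -0.2]
width: 0.0525
```

Run:
```python
from h import *
f=grab_frame('wrist');s=get_state();f=grab_frame('wrist'); print(s['eef_pos'],s['force'],s['width'])
save(f,'w11')
```

```text
[0.45284647 0.16119514 0.10479738] [ 0.24697804  0.19566443 -0.09681854] 0.05260253250945246
```

View pics/w11.png

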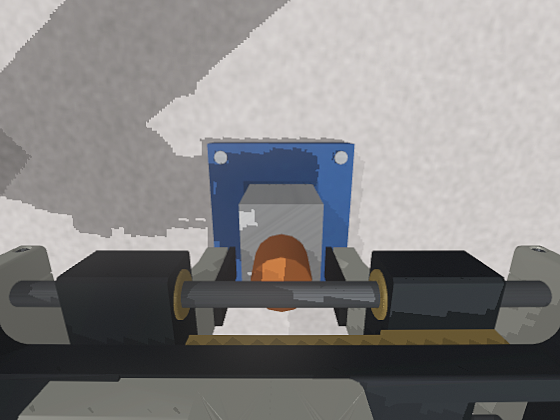

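The cap at (281,270) sits centred between the pads, clear of both. Now I'll close on it.

step_arm([
  [0, 0, 0, 0, 0.45],
  [0, 0, 0, 0, 0.5],
  [0, 0, 0, 0, 0.55],
  [0, 0, 0, 0, 0.6],
  [0, 0, 0, 0, 0.65],
  [0, 0, 0, 0, 0.75],
  [0, 0, 0, 0, 0.75],
  [0, 0, 0, 0, 0.75],
  [0, 0, 0, 0, 0.75],
  [0, 0, 0, 0, 0.75],
], squeeze=18)

```text
t: 17.65
eef_pos: [0.4533, 0.1616, 0.1058]
ee_rot: [-1.215, 1.57, 0.448]
force: [-0.6, 0.6, 3.7]
width: 0.0316
```

Run:
```python
from h import *
f=grab_frame('wrist');s=get_state();f=grab_frame('wrist'); print(s['eef_pos'],s['force'],s['width'])
W=cloud(f,s);print('celltop',np.nanmedian(W[205:230,245:252,2]).round(4),np.nanmedian(W[205:230,310:320,2]).round(4),'stand',np.nanmedian(W[150:175,225:335,2]).round(4))
```

```text
[0.45334728 0.1616395  0.10577504] [-1.02145375 -0.18348188  3.62246967] 0.03135435776068816
celltop 0.0809 0.0811 stand 0.0251
```

step_arm([
  [-0.1, 0, 0, 0, 0.75],
  [-0.3, 0, 0, 0, 0.75],
  [-0.5, 0, 0, 0, 0.75],
  [-0.7, 0, 0, 0, 0.75],
  [-0.9, 0, 0, 0, 0.75],
  [-1.1, 0, 0, 0, 0.75],
  [-1.3, 0, 0, 0, 0.75],
  [-1.45, 0, 0, 0, 0.75],
  [-1.5, 0, 0, 0, 0.75],
  [-1.5, 0, 0, 0, 0.75],
])

```text
t: 18.58
eef_pos: [0.4532, 0.1616, 0.1207]
ee_rot: [-0.933, 1.57, 0.729]
force: [-0.0, -0.2, -0.8]
width: 0.0314
```

Run:
```python
from h import *
f=grab_frame('wrist');s=get_state();f=grab_frame('wrist'); print(s['eef_pos'],s['force'],s['width'])
save(f,'w12')
W=cloud(f,s);print('celltop',np.nanmedian(W[212:235,250:256,2]).round(4),np.nanmedian(W[212:235,306:314,2]).round(4),'stand',np.nanmedian(W[150:175,225:335,2]).round(4))
g=grab_frame('scene'); cv2.imwrite('pics/s12.png',cv2.resize(g['pixels'][60:200,220:380],None,fx=4.3,fy=4.3)[...,::-1])
```

```text
[0.45317033 0.1615378  0.12061897] [-0.11644528 -0.28560009 -1.25342759] 0.03187718155701569
celltop 0.0811 0.0811 stand 0.0251
```

View pics/w12.png

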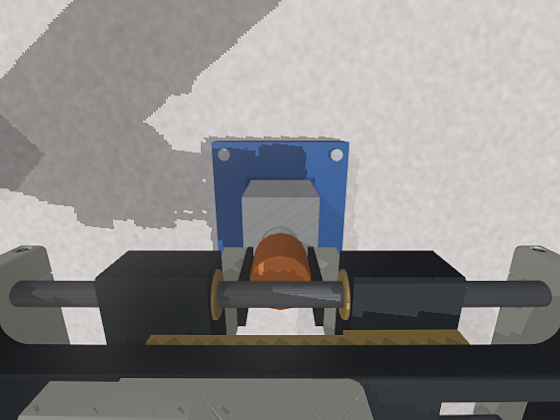

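View pics/s12.png

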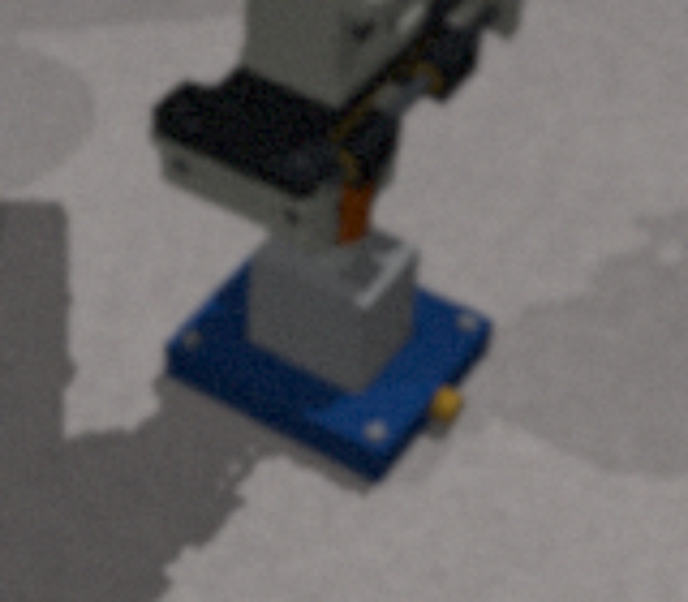

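The rod is up about 15 mm. The cell top still reads 0.0811, so it stays seated, and only about 1 N hangs on the wrist. I'll do the second half now.

step_arm([
  [-0.1, 0, 0, 0, 0.75],
  [-0.3, 0, 0, 0, 0.75],
  [-0.5, 0, 0, 0, 0.75],
  [-0.7, 0, 0, 0, 0.75],
  [-0.9, 0, 0, 0, 0.75],
  [-1.1, 0, 0, 0, 0.75],
  [-1.3, 0, 0, 0, 0.75],
  [-1.4, 0, 0, 0, 0.75],
  [-1.5, 0, 0, 0, 0.75],
  [-1.5, 0, 0, 0, 0.75],
])

```text
t: 19.57
eef_pos: [0.4532, 0.1616, 0.1358]
ee_rot: [-0.974, 1.57, 0.689]
force: [-0.2, 0.3, -1.9]
width: 0.0314
```

Run:
```python
from h import *
f=grab_frame('wrist');s=get_state();f=grab_frame('wrist'); print(s['eef_pos'],s['force'],s['width'])
save(f,'w13'); pickle.dump((f,s),open('w13.pkl','wb'))
W=cloud(f,s);print('celltop',np.nanmedian(W[212:230,253:258,2]).round(4),np.nanmedian(W[212:230,304:310,2]).round(4),'stand',np.nanmedian(W[150:175,225:335,2]).round(4))
a=cv2.resize(f['pixels'][160:310,210:350],None,fx=4,fy=4,interpolation=0); cv2.imwrite('pics/w13c.png',a[:600,:,::-1])
g=grab_frame('scene'); cv2.imwrite('pics/s13.png',cv2.resize(g['pixels'][60:200,220:380],None,fx=4.3,fy=4.3)[...,::-1])
```

```text
[0.45320523 0.16152652 0.13564668] [ 0.34589377 -0.74335126 -0.31678756] 0.031000963204779144
celltop 0.0811 0.0811 stand 0.0251
```

View pics/w13c.png

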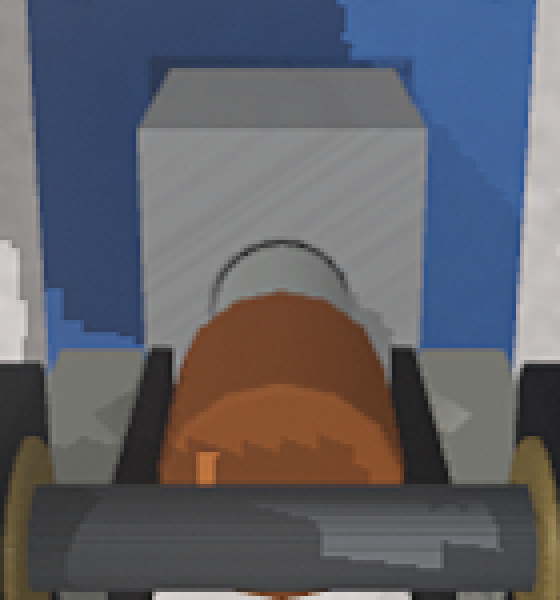

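View pics/s13.png

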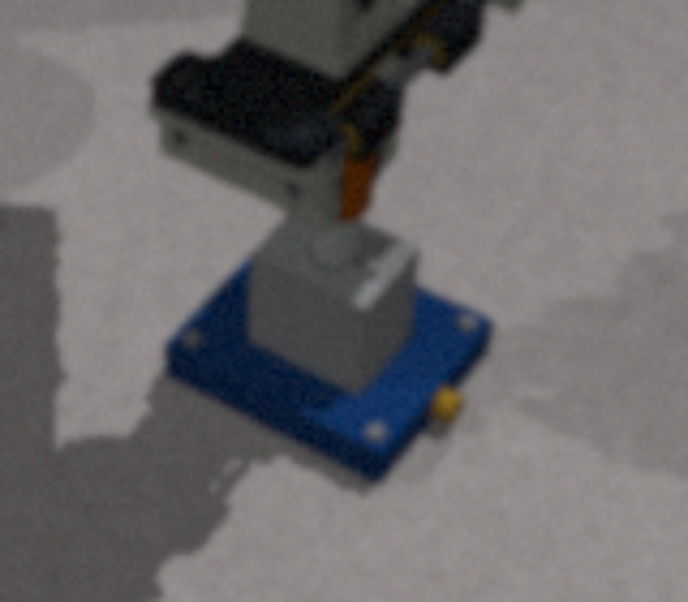

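step_arm([
  [0, 0, 0, 0, 0.75],
  [0, 0, 0, 0, 0.75],
  [0, 0, 0, 0, 0.75],
  [0, 0, 0, 0, 0.75],
  [0, 0, 0, 0, 0.75],
  [0, 0, 0, 0, 0.75],
  [0, 0, 0, 0, 0.75],
  [0, 0, 0, 0, 0.75],
  [0, 0, 0, 0, 0.75],
  [0, 0, 0, 0, 0.75],
])

```text
t: 20.55
eef_pos: [0.4532, 0.1615, 0.1356]
ee_rot: [2.116, 1.571, -2.505]
force: [-0.2, -0.1, -0.9]
width: 0.0315
```

Run:
```python
from h import *
s=get_state();f=grab_frame('wrist'); print(s['eef_pos'],s['force'],s['width'],s['qd'])
W=cloud(f,s); print('cap top',np.nanmedian(W[262:278,262:298,2]), np.nanmedian(W[212:230,253:258,2]))
for t in ('top',):
    g=grab_frame(t); W=cloud(g); save(g,'top13')
    f0,_=pickle.load(open('top0.pkl','rb')); d=np.abs(g['pixels'].astype(int)-f0['pixels']).sum(-1)
    for n,(u,v) in dict(jar=(262,125),meter=(374,125),brush=(160,131)).items(): print(n,d[v-15:v+15,u-20:u+20].mean())
```

```text
[0.45315032 0.16150043 0.13555472] [-0.20824997 -0.11861226 -0.91637536] 0.03146156335488149 [ 0.00037737 -0.000295   -0.00129975 -0.00080531 -0.0001398  -0.00011722]
cap top 0.14684380482426854 0.080985382436577
jar 36.651666666666664
meter 33.32
brush 40.46333333333333
```

View pics/top13.png

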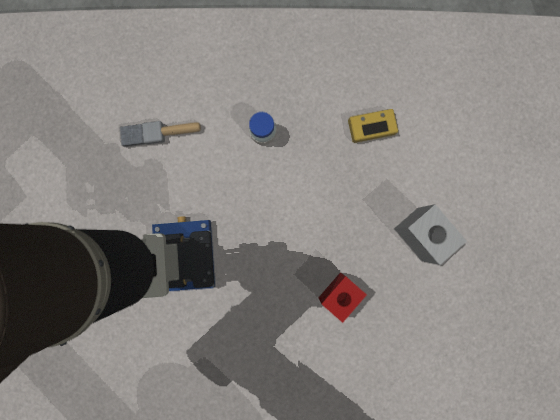

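The cap top is 65.8 mm above the cell top, against 66 mm expected for a 30 mm draw. The jar (262,125), brush (160,131) and meter (374,125) are where they began. I'll hand the job in.

```bash
python3 -c "
from station import *
print(job_done())"
```

```text
the job is handed in; nothing more can be done
None
```

The job is handed in: the cell sits in the pocket of the blue stand, and the gripper holds the rod drawn 30 mm. I gripped the small grey cell across its 50 mm sides, lowered it home and let go. I then took the orange cap and drew the rod up in two 15 mm steps. It took about 21 s, and no verdict was reported.

**Last checks:**
- **Cell:** its top is 80 mm above the table, as it should be when fully home. Centre and angle matched the stand within about 1 mm and 0.1° before the draw, and its height did not change while the rod was drawn.
- **Rod:** the cap top is 65.8 mm above the cell top (66 mm expected). The arm's own reading gave a 30.0 mm rise. The rod is gripped, still, and adds about 1 N to the wrist.
- **Bystanders:** the jar, brush and meter look unmoved in the top view.

**Less certain:**
- **Side push:** when the cell touched down there was a 5–7 N push towards −x that a 0.5 mm correction only partly relieved. It disappeared on release.
- **White/black line:** I could not see it clearly, so the 30 mm rests on the height readings.

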